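# Load a spacer blank into a drilling nest

### The job

Load the steel disc lying on the nest's loading deck: slide it slowly along the guides, without lifting it out, over the raised brass lip so that it drops flat into the pocket. Then press it home against the blue end stop, holding it there with a firm but gentle push (about 12 N) for half a second, and after that swing the orange keeper arm shut over it until it meets its own stop. Be gentle: never push on the disc, the nest or the arm with more than 25 N, leave the other things on the bench where they are, and finish with the gripper clear.

Things in the scene. Friction and masses are not known exactly. Their poses are not given: they have to be found in the camera images.
- nest: drilling nest fixed to the bench, dark blue base 225 x 150 x 12 mm with one channel 64 mm wide. Origin on the bench (z = 0) under the disc's place in the pocket; x = loading direction, from deck to end stop; y left, z up. Aluminium side guides: inner faces at y -32 and +32 mm, 9 mm thick, x -134 to +38, tops 30 mm above the bench. Loading deck: x -165 to -57, top 20 mm above the bench
- disc: the plain steel disc to load, 60 mm diameter, 14 mm thick, edges chamfered 1.5 mm, 0.25 to 0.4 kg, lying on the loading deck between the guides; origin at the centre of its underside. In the pocket its top is 32 mm above the bench, 8 mm above the lip's crest, so it can still be pushed from behind. Pushing it over the lip slowly takes up to about 15 N
- lip (a point): middle of the brass lip's crest, 24 mm above the bench, at nest x -41 mm, axes as the nest's. Seen along x: ramp up from the deck at -57 to -43, flat crest -43 to -39, upright inner face at -39, then the pocket
- home (a point): point on the pocket floor (nest x 0, y 0, 18 mm above the bench) where the centre of the disc's underside lies when the disc touches the end stop; axes as the nest's. The pocket runs from nest x -39 to +30 mm, 9 mm longer than the disc: dropping in does not yet bring the disc to the stop. Friction on the pocket floor takes 2 to 5 N of a push
- stop: the blue end stop of the nest, rigid, 12 x 82 x 30 mm, its face at nest x +30 mm, top 42 mm above the bench; origin at the middle of the lower edge of that face, 12 mm above the bench; axes as the nest's
- clamp (a joint): angle of the orange keeper arm about an upright pivot at nest x +10, y +55 mm. 0 = shut, on its stop, pointing to nest -y across the pocket; grows as it opens: 1.57 = pointing to nest -x beside the guide. Range 0 to 2, starts at 1.55 to 1.9, stays where left, takes about 2 N at the knob. Arm 16 mm wide, 34 to 42 mm above the bench, 73 mm long: 2 mm over a dropped disc, blocked by one on the lip
- clamp_knob (a point): centre of the upright red knob on the keeper arm, 65 mm from its pivot: a pin 14 mm diameter from 42 to 72 mm above the bench, centre 57 mm
- tray: bystander: blue plastic tray, 100 x 170 x 30 mm, origin under its centre
- spare_a: bystander: spare disc like the one to load, in the blue tray
- spare_b: bystander: second spare disc in the blue tray
- dispenser: bystander: beige tape dispenser, 150 x 60 x 86 mm, origin under its centre
- oil: bystander: yellow oil bottle, 64 mm diameter, 170 mm tall, origin under its centre
- wrench: bystander: steel wrench lying on the bench
- brush: bystander: brush lying on the bench on the nest's -y side
- chuck_key: bystander: T-shaped drill chuck key, 90 mm, lying beyond the nest's end stop
Things that resemble listed ones, but are neither listed nor needed, are in the scene too. What is shaped like the disc but turquoise is not meant.

How it is judged:
On the way, in this order (a step that is already met when the one before it is completed fails the run):
1. the disc lies flat in the pocket beyond the lip and is pressed against the end stop with at least 3 N for 0.25 s (x of disc in the frame of home above -0.002 m and y of disc in the frame of home between -0.004 and 0.004 m and z of disc in the frame of home below 0.0015 m and angle between disc's own z axis and vertical below 0.05 rad and contact force between disc and stop above 3 N), for 0.25 s.
2. the keeper arm is swung shut (value of joint clamp below 0.1 rad), for 0.1 s.
At the end, for the whole second after the job is handed in: the disc lies flat in the pocket (within 1.5 mm of floor height, tilt under 0.05 rad), within 2 mm of touching the end stop and 4 mm of the channel's centre line, at rest, with the keeper arm shut over it to within 0.1 rad (x of disc in the frame of home above -0.002 m and y of disc in the frame of home between -0.004 and 0.004 m and z of disc in the frame of home below 0.0015 m and angle between disc's own z axis and vertical below 0.05 rad and value of joint clamp below 0.1 rad and linear speed of disc below 0.01 m/s).
It fails at once if the disc is pushed with more than 25 N (contact force between the fingers and disc above 25 N or contact force between disc and stop above 25 N).
It fails at once if the nest or its keeper arm is pushed with more than 25 N (contact force between the arm and nest above 25 N).
It fails at once if the fingers push the nest or its keeper arm with more than 25 N (contact force between the fingers and nest above 25 N).
It fails at once if the disc is lifted more than 20 mm above its place in the pocket (z of disc in the frame of home above 0.02 m).
It fails at once if another thing on the bench is moved more than 20 mm (distance of any of tray, spare_a, spare_b, dispenser, oil, wrench, brush, chuck_key from where it was at the start of the episode above 0.02 m).
It also fails if it takes over 69 s, if anything falls off the work surface, if the arm or the gripper's body presses on something with over 40 N, if the wrist force passes 120 N, or if a joint passes its speed limit or range.

### The arm

A 6-joint arm with a two-finger parallel gripper is mounted at the origin on the work surface. World frame = base frame: x ahead of the robot, y to its left, z up, the work surface at z = 0. Lengths are in m, angles in rad, forces in N, time in s.
With the tool pointing down it reaches from about 0.35 to 0.775 m from the base axis. Payload 7.3 kg.
Tool frame: the origin (TCP) lies on the centre line of the jaws, within the pads' length; the fingertips stand 11 mm ahead of it and the grasp point (between the pads) lies 8 mm behind it; y points along the fingers, z is the direction in which the jaws open and shut, and the axes are right-handed (so a half turn about y gives the same grasp; the last joint's range is limited). The gripper opens to 92 mm and grips with 3 to 60 N. Pads are 19 mm wide; open, the fingers measure 130 mm over their backs; the gripper's body (75 mm by 190 mm) begins 47 mm behind the grasp point.
Start: joints at [-0.146, 0.342, 1.524, -0, 1.275, -0.146], TCP at [0.525, 0, 0.238] pointing down, gripper open.
Joint ranges: [-2.53, 2.53], [-0.77, 2.02], [0.04, 2.7], [-1, 4.14], [0.28, 2.66], [-3.11, 3.11]. Speed limits (rad/s): [2.57, 2.57, 3.14, 3.14, 3.14, 3.14].

### API

Orientations are given as [roll, pitch, yaw] about the fixed x, y, z axes, in that order (R = Rz(yaw) Ry(pitch) Rx(roll)).
In Python, from cell import robot, cams gives the robot as it stands.
- The arm moves only by the tool apply_moves, never from a script. Its argument "plan" is a list of rows, each a list of 7 numbers: the shift along the tool's x, y, z in m, then the turn, a rotation vector about the tool's x, y, z in degrees, then the gripper command: -1 is fully open, 1 is shut, values between are in proportion. A call has exactly 5 rows; each row is the pose to reach, as a shift and turn from the pose commanded when the call began, along the tool's axes at that moment; what a row does not reach only later rows make up. A row lasts 1/8 s, in which the tool goes at most 62.5 mm and 10.7 degrees, less where a joint would pass 70% of its speed; a pose out of reach is approached as far as the arm can. A call with a gripper value outside its range is refused whole. The fingers move at their own pace and stop on an object; "squeeze" is the grip in N (left out, the last holds). Time passes only in rows, so rows that repeat a pose let the fingers close, or fill a call up. It gives the time, the measured TCP pose, the force and the opening at its end, in the units of the state.
- robot.observe(): the state, without advancing time (a new reading comes with each control period).
- cams.read_camera(name): name is "scene" or "side" or "wrist"; returns the picture (480x640x3 uint8, blue, green, red); there is no depth.
- cams.calibration(name): a dict with "fx", "fy", "cx", "cy" (pixels), "dist" ([k1, k2, p1, p2, k3] as OpenCV has them; the pictures are not rectified), "extrinsics" (4x4, takes a point from world to camera coordinates); the wrist camera has in their place "T_tool_cam" (4x4, takes a point from camera to tool coordinates, whose origin is the TCP and whose axes are the tool frame's). Camera axes: x right, y up, looking along -z (the intrinsics and any distortion apply to the point x, -y, -z); pixel columns grow to the right and rows downward; lengths in m; the calibration is good to about 2 mm. A picture is of the moment at which its call begins: read the wrist's pose just before it. calibration takes no time and is no camera call.
- robot.hand_in(): hands the job in, once; it reports no verdict.
The state is a dict: "time": time; "qpos": joint angles; "qvel": joint speeds; "joint_efforts": joint torques, N m; "tool_pos": TCP position; "tool_rot": TCP orientation; "contact_force": force on the tool from outside, world axes, zero at the start; "torque": the same for the moment, N m; "opening": finger opening in m.
Only numpy, scipy, OpenCV 4.12 (cv2) and the standard library are available. Lean on these libraries where they do the work, as an engineer would, in place of code of your own. Each camera call takes 0.05 s, during which the arm holds its last target. There are 200 camera calls.

## Working session

There is one attempt and no reset: what is moved stays moved. The work goes in short steps, Python scripts to look and compute and a tool call to move; the robot and the scene stay as the last step left them, time stands still between calls to the robot, and variables do not carry over. Pictures are saved under pics/ and viewed, about 8 in all and at most 12, crops included, and the job is handed in when it is done.

Besides the shell and the picture viewer there is one more tool, called after "Call:" as name(argument=value, ...), one argument or row to a line, values as JSON. apply_moves: Moves the arm, as the interface text tells. Its arguments: {"type":"object","properties":{"plan":{"type":"array","items":{"type":"array","items":{"type":"number"}}},"squeeze":{"type":"number"}},"required":["plan"]}

```bash
mkdir -p pics; ls; python3 - <<'E'
from cell import robot, cams
import cv2
for n in ["scene","side","wrist"]:
    cv2.imwrite(f"pics/{n}0.png",cams.read_camera(n))
    print(n,cams.calibration(n))
print(robot.observe())
E
```

```text
pics
scene {'fx': 603.4630370673274, 'fy': 603.4630370673274, 'cx': 321.52406713325394, 'cy': 238.2717686430715, 'dist': array([-0.05949388,  0.        ,  0.        ,  0.        ,  0.        ]), 'extrinsics': array([[ 0.15335983,  0.98804694, -0.01562094, -0.10621401],
       [-0.80809256,  0.13449511,  0.57349584,  0.41249302],
       [ 0.56874174, -0.07532806,  0.81905953, -1.69283364],
       [ 0.        ,  0.        ,  0.        ,  1.        ]])}
side {'fx': 579.7898986801623, 'fy': 579.7898986801623, 'cx': 327.2582697059406, 'cy': 233.07851708837848, 'dist': array([-0.072184,  0.      ,  0.      ,  0.      ,  0.      ]), 'extrinsics': array([[ 0.90210409, -0.43114696, -0.01790285, -0.51196619],
       [ 0.31565852,  0.63103875,  0.70862528, -0.24458952],
       [-0.29422424, -0.64490495,  0.70535785, -1.08051104],
       [ 0.        ,  0.        ,  0.        ,  1.        ]])}
wrist {'fx': 386.3933115436756, 'fy': 386.3933115436756, 'cx': 317.9960963526064, 'cy': 241.82697771647886, 'dist': array([0.02515948, 0.        , 0.        , 0.        , 0.        ]), 'T_tool_cam': array([
[... 329 characters left out ...]
0]])}
{'time': 0.15, 'qpos': array([-1.46020325e-01,  3.42576820e-01,  1.52480101e+00,  2.00342163e-05,
        1.27540635e+00, -1.45988065e-01]), 'qvel': array([-1.23523411e-04, -8.05249553e-04, -5.07024424e-04,  4.37723649e-05,
       -8.18383043e-04, -2.00711630e-03]), 'joint_efforts': array([ 7.52666965e-04, -4.31470585e+01, -2.44352603e+01,  7.18239485e-02,
        5.38185902e-02, -1.32920518e-04]), 'tool_pos': array([5.24704574e-01, 6.09844014e-05, 2.37196074e-01]), 'tool_rot': array([-1.57197239e+00,  1.92286503e-04, -1.57083454e+00]), 'contact_force': array([-0.95020471,  0.1066913 , -0.81208892]), 'torque': array([0.00246731, 0.01196534, 0.02354591]), 'opening': 0.09171530400334724}
```

View pics/scene0.png

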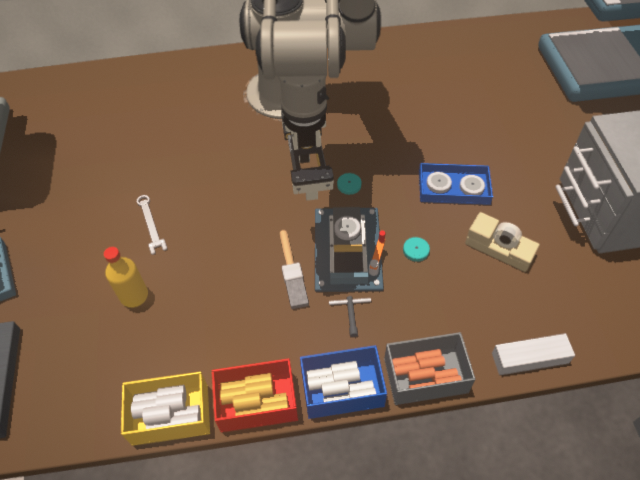

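View pics/side0.png

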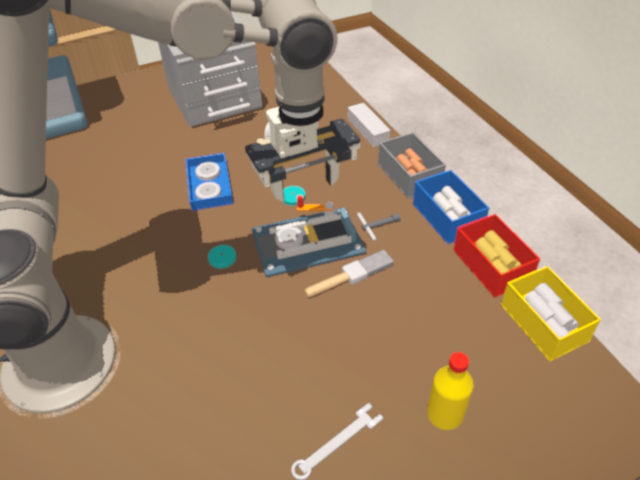

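```bash
python3 - <<'E'
import cv2,numpy as np
a=cv2.imread("pics/scene0.png")[195:305,300:400]; b=cv2.imread("pics/side0.png")[190:290,240:375]
w=cv2.imread("pics/wrist0.png")
a=cv2.resize(a,None,fx=4,fy=4,interpolation=2); b=cv2.resize(b,None,fx=3,fy=3,interpolation=2)
c=np.zeros((440,805,3),np.uint8); c[:,:400]=a; c[:300,400:]=b
cv2.imwrite("pics/m0.png",c[:,:800])
E
```

```text
(no output)
```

View pics/m0.png

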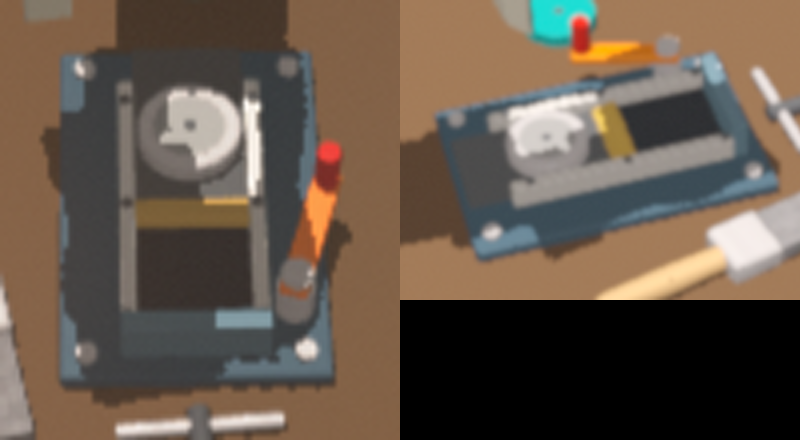

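View pics/wrist0.png

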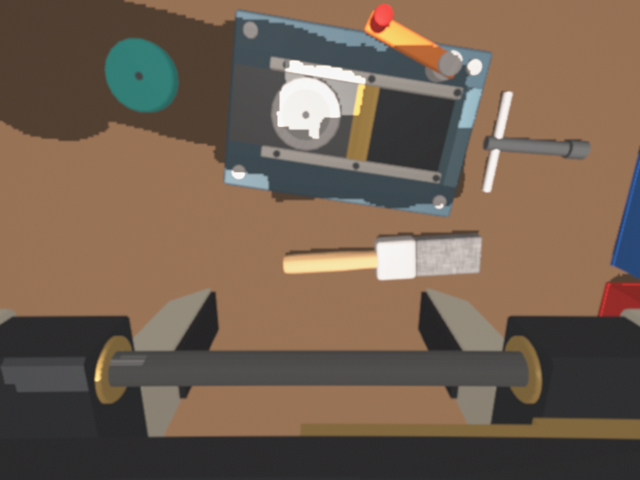

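```bash
cat > h.py <<'E'
import numpy as np, cv2
from scipy.spatial.transform import Rotation as R
from scipy.optimize import least_squares
from cell import robot, cams
def cam(name, st=None):
    c=cams.calibration(name); K=np.array([[c['fx'],0,c['cx']],[0,c['fy'],c['cy']],[0,0,1]])
    if name=='wrist':
        T=np.eye(4); T[:3,:3]=R.from_euler('xyz',st['tool_rot']).as_matrix(); T[:3,3]=st['tool_pos']
        E=np.linalg.inv(T@c['T_tool_cam'])
    else: E=c['extrinsics']
    E=np.diag([1,-1,-1,1.])@E
    return K,c['dist'],E
def proj(cm,P):
    K,d,E=cm
    return cv2.projectPoints(np.array(P,float).reshape(-1,1,3),cv2.Rodrigues(E[:3,:3])[0],E[:3,3],K,d)[0].reshape(-1,2)
def back(cm,px,z):
    K,d,E=cm
    u=cv2.undistortPoints(np.array(px,float).reshape(-1,1,2),K,d).reshape(-1,2)
    D=np.c_[u,np.ones(len(u))]@E[:3,:3]; C=-E[:3,:3].T@E[:3,3]
    return C+D*((np.asarray(z)-C[2])/D[:,2])[:,None]
def nest(p,P):
    P=np.array(P,float); c,s=np.cos(p[2]),np.sin(p[2])
    return np.c_[p[0]+c*P[:,0]-s*P[:,1],p[1]+s*P[:,0]+c*P[:,1],P[:,2]]
def tonest(p,P):
    P=np.atleast_2d(P)-[p[0],p[1],0]; c,s=np.cos(p[2]),np.sin(p[2])
    return np.c_[c*P[:,0]+s*P[:,1],-s*P[:,0]+c*P[:,1],P[:,2]]
def fit(cm,pts,px,p0):
    f=least_squares(lambda p:(proj(cm,nest(p,pts))-px).ravel(),p0,loss='soft_l1')
    return f.x,(proj(cm,nest(f.x,pts))-px).round(1)
E
python3 - <<'E'
from h import *
st=robot.observe(); w=cam('wrist',st)
G=np.array([[x,y,30] for y in(41,32,-32,-41) for x in(-134,38)])/1e3
px=np.array([(273,57),(465,88),(270,68),(463,98),(263,147),(442,174),(261,157),(440,184)],float)
p,r=fit(w,G,px,[.6,.1,0]); print('wrist',p,r.tolist())
d=back(w,[(306,115)],[.034]); print('disc',tonest(p,d))
k=back(w,[(383,15)],[.072]); k=tonest(p,k); print('knob',k, np.hypot(k[0,0]-.01,k[0,1]-.055))
s=cam('scene')
px2=np.array([(300+121/4,195+82/4),(300+127/4,195+308/4),(300+258/4,195+82/4),(300+268/4,195+308/4)])
G2=np.array([[-134,-36.5,30],[38,-36.5,30],[-134,36.5,30],[38,36.5,30]])/1e3
G2[:,1]*=1
q,r=fit(s,G2[[0,1,2,3]],px2[[0,1,2,3]] ,[.6,.1,0]); print('scene',q,r.tolist())
print('scene disc',tonest(q,back(s,[(300+190/4,195+126/4)],[.034])), tonest(q,back(s,[(300+329/4,195+152/4)],[.072])))
E
```

```text
wrist [ 0.60982086  0.07146063 -0.14175613] [[-5.5, -0.3], [4.5, 0.1], [-3.6, 0.5], [3.7, 1.3], [-3.7, -0.4], [6.0, 0.1], [-2.7, -0.2], [5.5, -0.1]]
disc [[-0.09620014  0.00033642  0.034     ]]
knob [[-0.04984491  0.07422442  0.072     ]] 0.06285691347852161
scene [ 0.60128074  0.07583015 -0.15358081] [[1.5, -4.4], [0.8, 1.9], [-1.5, -4.7], [-0.8, 1.6]]
scene disc [[-0.08618252 -0.00102525  0.034     ]] [[-0.0399958   0.07310091  0.072     ]]
```

```bash
python3 - <<'E'
from h import *
st=robot.observe(); w=cam('wrist',st)
G=np.array([[x,y,30] for y in(41,32,-32,-41) for x in(-134,30)])/1e3
px=np.array([(273,57),(465,88),(270,68),(463,98),(263,147),(442,174),(261,157),(440,184)],float)
p,r=fit(w,G,px,[.6,.1,0]); print('wrist',p,r.tolist())
d=back(w,[(306,115)],[.034]); print('disc',tonest(p,d),d)
k=back(w,[(383,15)],[.072]); k=tonest(p,k); print('knob',k, np.hypot(k[0,0]-.01,k[0,1]-.055))
print('lip',proj(w,nest(p,[[-.039,0,.024],[-.057,0,.020]])))
s=cam('scene')
px2=np.array([(300+121/4,195+82/4),(300+127/4,195+308/4),(300+258/4,195+82/4),(300+268/4,195+308/4)])
G2=np.array([[-134,-36.5,30],[30,-36.5,30],[-134,36.5,30],[30,36.5,30]])/1e3
q,r=fit(s,G2,px2,[.6,.1,0]); print('scene',q,r.tolist())
print('scene disc',tonest(q,back(s,[(300+190/4,195+126/4)],[.034])), tonest(q,back(s,[(300+329/4,195+152/4)],[.072])))
E
```

```text
wrist [ 0.6132103   0.07067719 -0.14812216] [[-1.0, -0.3], [-0.6, -0.1], [0.8, 0.5], [-1.4, 1.2], [-0.0, -0.5], [0.7, -0.1], [0.9, -0.3], [0.3, -0.3]]
disc [[-9.96682786e-02 -1.35360029e-06  3.40000000e-02]] [[0.51463319 0.085385   0.034     ]]
knob [[-0.05378436  0.07418025  0.072     ]] 0.06660575016830655
lip [[373.85849652 125.6764448 ]
 [353.54892078 122.4945274 ]]
scene [ 0.60825925  0.07473056 -0.1529095 ] [[1.5, -2.0], [0.8, 1.6], [-1.4, -2.3], [-0.8, 1.3]]
scene disc [[-0.09324776 -0.00094356  0.034     ]] [[-0.04701129  0.07315158  0.072     ]]
```

Call:
apply_moves(
  plan=[
    [-0.03,0.02,-0.02,0,10,0,1],
    [-0.06,0.04,-0.04,0,20,0,1],
    [-0.094,0.06,-0.065,0,30,0,1],
    [-0.094,0.08,-0.065,0,40,0,1],
    [-0.094,0.09,-0.065,0,50,0,1],
  ],
  squeeze=40,
)

```text
time: 0.78
tool_pos: [0.4591, 0.0945, 0.1467]
tool_rot: [-1.572, -0.001, -2.448]
contact_force: [0.9, 1.2, 0.5]
opening: 0.0464
```

Call:
apply_moves(
  plan=[
    [0,0,0,0,10,0,1],
    [0,0,0,0,20,0,1],
    [0,0,0,0,30,0,1],
    [0,0,0,0,40,0,1],
    [0,0,0,0,48.5,0,1],
  ],
)

```text
time: 1.4
tool_pos: [0.4598, 0.094, 0.1475]
tool_rot: [-1.571, -0.0, 2.988]
contact_force: [0.1, -0.9, -0.4]
opening: 0.0008
```

```bash
python3 - <<'E'
from h import *
st=robot.observe(); w=cam('wrist',st); im=cams.read_camera('wrist'); cv2.imwrite('pics/w1.png',im)
p=[.6132,.0707,-.148]
print(st['tool_pos'],st['tool_rot'],st['contact_force'],st['opening'],tonest(p,st['tool_pos']))
print(proj(w,nest(p,[[x,y,.03] for y in (.041,.032,-.032,-.041) for x in(-.134,.03)])).round(1).tolist())
np.save('st1.npy',np.r_[st['tool_pos'],st['tool_rot']])
E
```

```text
[0.45984782 0.09399809 0.14754108] [-1.57069759e+00 -4.37459386e-04  2.98797747e+00] [ 0.14222943 -0.91016694 -0.4122739 ] 0.000801509398488459 [[-0.15511128  0.00043003  0.14754108]]
[[260.3, 211.8], [244.5, -73.9], [273.1, 211.7], [260.5, -73.9], [364.4, 211.3], [374.6, -74.5], [377.3, 211.2], [390.7, -74.7]]
```

View pics/w1.png

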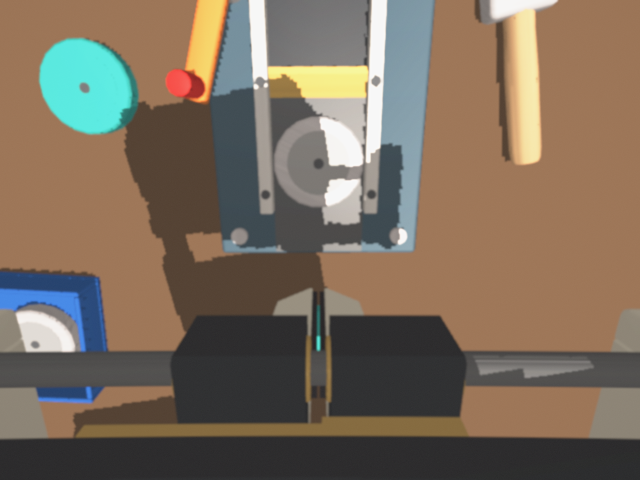

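Call:
apply_moves(
  plan=[
    [0,0.03,0,0,0,0,1],
    [0,0.06,0,0,0,0,1],
    [0,0.09,0,0,0,0,1],
    [0,0.105,0,0,0,0,1],
    [0,0.11,0,0,0,0,1],
  ],
)

```text
time: 2.08
tool_pos: [0.4594, 0.094, 0.0368]
tool_rot: [-1.57, -0.002, 2.995]
contact_force: [-0.7, -0.5, -0.7]
opening: 0.0003
```

Call:
apply_moves(
  plan=[
    [-0.004,0,0,0,0,0,1],
    [-0.008,0,0,0,0,0,1],
    [-0.012,0,0,0,0,0,1],
    [-0.016,0,0,0,0,0,1],
    [-0.02,0,0,0,0,0,1],
  ],
)

```text
time: 2.7
tool_pos: [0.4792, 0.0911, 0.0378]
tool_rot: [-1.571, -0.002, 2.993]
contact_force: [-3.5, 0.5, 2.6]
opening: 0.0006
```

Call:
apply_moves(
  plan=[
    [-0.003,0,0,0,0,0,1],
    [-0.006,0,0,0,0,0,1],
    [-0.008,0,0,0,0,0,1],
    [-0.01,0,0,0,0,0,1],
    [-0.012,0,0,0,0,0,1],
  ],
)

```text
time: 3.32
tool_pos: [0.4911, 0.0893, 0.0376]
tool_rot: [-1.571, -0.001, 2.993]
contact_force: [-5.2, 1.0, 2.6]
opening: 0.0006
```

Call:
apply_moves(
  plan=[
    [-0.002,0,0,0,0,0,1],
    [-0.004,0,0,0,0,0,1],
    [-0.006,0,0,0,0,0,1],
    [-0.008,0,0,0,0,0,1],
    [-0.01,0,0,0,0,0,1],
  ],
)

```text
time: 3.95
tool_pos: [0.5021, 0.0877, 0.0377]
tool_rot: [-1.571, 0.001, 2.993]
contact_force: [-3.1, 0.9, -0.8]
opening: 0.0005
```

Call:
apply_moves(
  plan=[
    [-0.002,0,0,0,0,0,1],
    [-0.004,0,0,0,0,0,1],
    [-0.006,0,0,0,0,0,1],
    [-0.008,0,0,0,0,0,1],
    [-0.01,0,0,0,0,0,1],
  ],
)

```text
time: 4.58
tool_pos: [0.5116, 0.0863, 0.0377]
tool_rot: [-1.571, 0.0, 2.993]
contact_force: [-1.5, -0.1, -1.3]
opening: 0.0001
```

Call:
apply_moves(
  plan=[
    [-0.002,0,0,0,0,0,1],
    [-0.004,0,0,0,0,0,1],
    [-0.006,0,0,0,0,0,1],
    [-0.008,0,0,0,0,0,1],
    [-0.01,0,0,0,0,0,1],
  ],
)

```text
time: 5.2
tool_pos: [0.5214, 0.0848, 0.0377]
tool_rot: [-1.571, -0.0, 2.993]
contact_force: [-1.4, 0.4, -0.5]
opening: 0.0005
```

```bash
python3 - <<'E'
from h import *
st=robot.observe(); cv2.imwrite('pics/w2.png',cams.read_camera('wrist'))
print(tonest([.6132,.0707,-.148],st['tool_pos']),st['contact_force'])
E
```

```text
[[-0.092884    0.00045696  0.03773598]] [-1.42986415  0.35656272 -0.54642032]
```

View pics/w2.png

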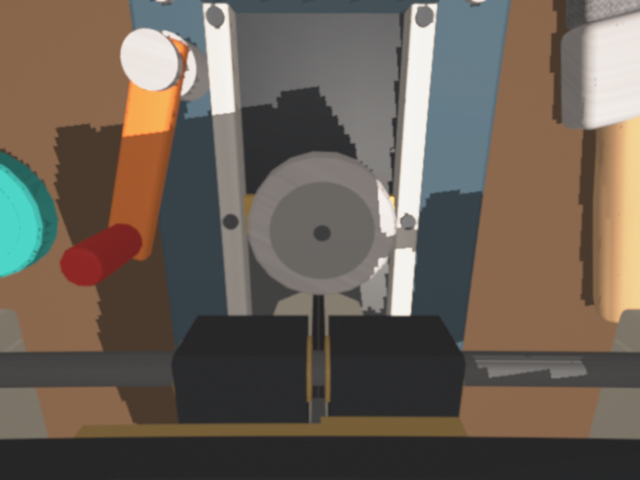

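Call:
apply_moves(
  plan=[
    [-0.002,0,0,0,0,0,1],
    [-0.004,0,0,0,0,0,1],
    [-0.006,0,0,0,0,0,1],
    [-0.008,0,0,0,0,0,1],
    [-0.01,0,0,0,0,0,1],
  ],
)

```text
time: 5.88
tool_pos: [0.5312, 0.0834, 0.0378]
tool_rot: [-1.571, -0.0, 2.993]
contact_force: [-3.8, 0.6, 1.1]
opening: 0.0002
```

Call:
apply_moves(
  plan=[
    [-0.002,0,0,0,0,0,1],
    [-0.004,0,0,0,0,0,1],
    [-0.006,0,0,0,0,0,1],
    [-0.008,0,0,0,0,0,1],
    [-0.01,0,0,0,0,0,1],
  ],
)

```text
time: 6.5
tool_pos: [0.5399, 0.082, 0.0377]
tool_rot: [-1.571, -0.003, 2.993]
contact_force: [-10.0, 0.6, 6.3]
opening: 0.0004
```

Call:
apply_moves(
  plan=[
    [-0.002,0,0,0,0,0,1],
    [-0.004,0,0,0,0,0,1],
    [-0.006,0,0,0,0,0,1],
    [-0.008,0,0,0,0,0,1],
    [-0.01,0,0,0,0,0,1],
  ],
)

```text
time: 7.12
tool_pos: [0.5517, 0.0803, 0.0377]
tool_rot: [-1.571, 0.001, 2.993]
contact_force: [-0.9, 0.2, -1.2]
opening: 0.0007
```

Call:
apply_moves(
  plan=[
    [-0.002,0,0,0,0,0,1],
    [-0.004,0,0,0,0,0,1],
    [-0.006,0,0,0,0,0,1],
    [-0.008,0,0,0,0,0,1],
    [-0.01,0,0,0,0,0,1],
  ],
)

```text
time: 7.75
tool_pos: [0.561, 0.0789, 0.0377]
tool_rot: [-1.571, 0.0, 2.993]
contact_force: [-1.1, -0.0, -0.0]
opening: 0.0006
```

Call:
apply_moves(
  plan=[
    [-0.001,0,0,0,0,0,1],
    [-0.002,0,0,0,0,0,1],
    [-0.003,0,0,0,0,0,1],
    [-0.004,0,0,0,0,0,1],
    [-0.005,0,0,0,0,0,1],
  ],
)

```text
time: 8.38
tool_pos: [0.5658, 0.0782, 0.0378]
tool_rot: [-1.571, -0.0, 2.993]
contact_force: [-3.6, 0.7, 2.8]
opening: 0.0004
```

```bash
python3 - <<'E'
from h import *
st=robot.observe(); cv2.imwrite('pics/w3.png',cams.read_camera('wrist'))
w=cam('wrist',st); p=[.6132,.0707,-.148]
print(tonest(p,st['tool_pos']),st['contact_force'])
print(proj(w,nest(p,[[.03,-.041,.042],[.03,.041,.042],[0,0,.032],[-.006,0,.032],[.03,0,.032],[-.0625,.0555,.072]])).round(1).tolist())
E
```

```text
[[-0.04799652  0.00043872  0.03780031]] [-3.57049527  0.73684844  2.75891717]
[[435.6, 135.4], [204.5, 135.3], [319.8, 211.4], [319.7, 225.6], [319.9, 134.3], [162.8, 410.1]]
```

View pics/w3.png

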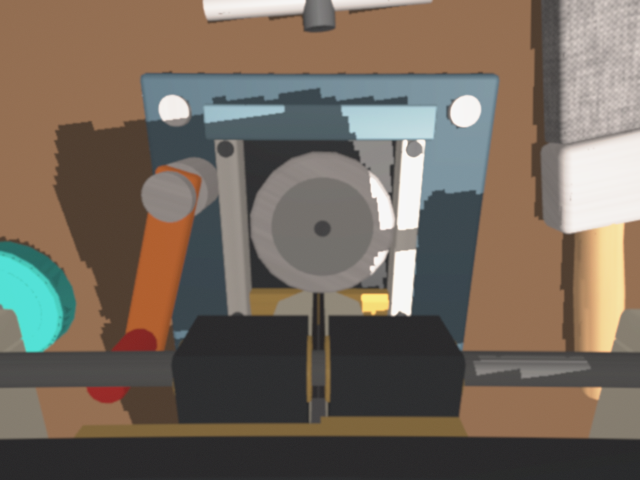

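Call:
apply_moves(
  plan=[
    [-0.001,0,0,0,0,0,1],
    [-0.002,0,0,0,0,0,1],
    [-0.003,0,0,0,0,0,1],
    [-0.004,0,0,0,0,0,1],
    [-0.005,0,0,0,0,0,1],
  ],
)

```text
time: 9.05
tool_pos: [0.5709, 0.0774, 0.0377]
tool_rot: [-1.571, 0.0, 2.993]
contact_force: [-4.5, 0.9, 2.5]
opening: 0.0004
```

Call:
apply_moves(
  plan=[
    [-0.0004,0,0,0,0,0,1],
    [-0.0008,0,0,0,0,0,1],
    [-0.0012,0,0,0,0,0,1],
    [-0.0016,0,0,0,0,0,1],
    [-0.002,0,0,0,0,0,1],
  ],
)

```text
time: 9.68
tool_pos: [0.5716, 0.0773, 0.0376]
tool_rot: [-1.571, -0.003, 2.993]
contact_force: [-9.2, 1.2, 6.1]
opening: 0.0005
```

Call:
apply_moves(
  plan=[
    [-0.0003,0,0,0,0,0,1],
    [-0.0006,0,0,0,0,0,1],
    [-0.0008,0,0,0,0,0,1],
    [-0.001,0,0,0,0,0,1],
    [-0.001,0,0,0,0,0,1],
  ],
)

```text
time: 10.3
tool_pos: [0.5718, 0.0773, 0.0376]
tool_rot: [-1.57, -0.004, 2.993]
contact_force: [-10.5, 1.0, 7.8]
opening: 0.0005
```

```bash
python3 - <<'E'
from h import *
st=robot.observe(); w=cam('wrist',st); im=cams.read_camera('wrist'); s=cams.read_camera('side')
p=[.6132,.0707,-.148]
print(tonest(p,st['tool_pos']),st['contact_force'])
print(proj(w,nest(p,[[.03,0,.032],[0,0,.032],[.03,0,.042]])).round(1).tolist())
a=cv2.resize(im[80:330,180:460],None,fx=1.6,fy=1.6); b=cv2.resize(s[200:280,250:370],None,fx=2.9,fy=2.9,interpolation=2)
c=np.zeros((400,800,3),np.uint8); c[:,:448]=a; c[:b.shape[0],450:450+b.shape[1]]=b[:,:350]; cv2.imwrite('pics/w4.png',c)
E
```

```text
[[-0.0419523   0.00042808  0.03757256]] [-10.53471778   1.03010361   7.84534259]
[[319.9, 150.7], [319.7, 226.0], [320.0, 153.2]]
```

View pics/w4.png

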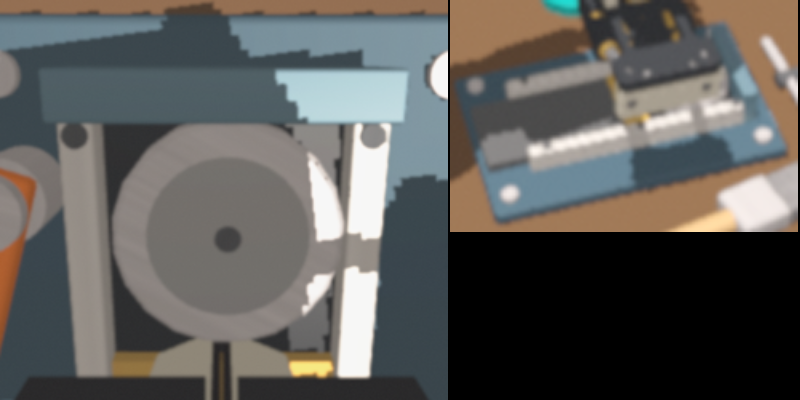

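```bash
python3 - <<'E'
from h import *
st=robot.observe(); w=cam('wrist',st)
p=[.6120,.0709,-.148]
t=np.linspace(0,2*np.pi,73)
for name,tilt,zr in (('flat',0,0),('rear on lip',6/60.,3)):
    P=np.c_[.0285*np.cos(t),.0285*np.sin(t),.032+zr/1e3-.0285*np.cos(t)*tilt]
    o=np.c_[.03*np.cos(t),.03*np.sin(t),.0305+zr/1e3-.03*np.cos(t)*tilt]
    a=proj(w,nest(p,np.r_[P,[[0,0,.032+zr/1e3]]])); b=proj(w,nest(p,o))
    print(name,'hole',a[-1].round(1),'top rim rows',a[:-1,1].min().round(1),a[:-1,1].max().round(1),'outer',b.min(0).round(1),b.max(0).round(1))
E
```

```text
flat hole [319.6 228.8] top rim rows 157.9 292.1 outer [246.9 153.6] [392.4 293.7]
rear on lip hole [319.7 230.9] top rim rows 158.0 298.2 outer [245.7 153.6] [393.6 300. ]
```

Call:
apply_moves(
  plan=[
    [-0.0004,0,0,0,0,0,1],
    [-0.0007,0,0,0,0,0,1],
    [-0.0007,0,0,0,0,0,1],
    [-0.0007,0,0,0,0,0,1],
    [-0.0007,0,0,0,0,0,1],
  ],
)

```text
time: 11.02
tool_pos: [0.5719, 0.0773, 0.0375]
tool_rot: [-1.57, -0.006, 2.993]
contact_force: [-12.0, 1.8, 8.8]
opening: 0.0003
```

Call:
apply_moves(
  plan=[
    [0,0,0,0,0,0,1],
    [0,0,0,0,0,0,1],
    [0,0,0,0,0,0,1],
    [0,0,0,0,0,0,1],
    [0,0,0,0,0,0,1],
  ],
)

```text
time: 11.65
tool_pos: [0.5719, 0.0773, 0.0375]
tool_rot: [-1.57, -0.006, 2.993]
contact_force: [-11.8, 1.8, 9.1]
opening: 0.0003
```

Call:
apply_moves(
  plan=[
    [0.004,0,0,0,0,0,1],
    [0.015,0,0,0,0,0,1],
    [0.025,-0.02,0,0,0,0,1],
    [0.025,-0.06,0,0,0,0,0.5],
    [0.025,-0.1,0,0,0,0,0],
  ],
)

```text
time: 12.28
tool_pos: [0.5496, 0.0806, 0.1387]
tool_rot: [-1.571, 0.001, 2.993]
contact_force: [0.4, -0.8, 0.9]
opening: 0.0162
```

```bash
python3 - <<'E'
from h import *
a=np.load('st1.npy'); w=cam('wrist',dict(tool_pos=a[:3],tool_rot=a[3:]))
p=[.6120,.0709,-.148]
k=tonest(p,back(w,[(180,83)],[.072])); print(k,np.hypot(k[0,0]-.01,k[0,1]-.055))
st=robot.observe(); im=cams.read_camera('wrist'); cv2.imwrite('pics/w5.png',im); w=cam('wrist',st)
print(st['tool_pos'],tonest(p,st['tool_pos']),st['contact_force'],proj(w,nest(p,[[-.0535,.072,.072],[0,0,.032]])))
E
```

```text
[[-0.0526055   0.07332238  0.072     ]] 0.06523157397392948
[0.54964231 0.08060425 0.13868452] [[-0.06310698  0.00040288  0.13868452]] [ 0.36124207 -0.776436    0.85616349] [[195.79994648 251.12731337]
 [319.03821636 151.65912644]]
```

View pics/w5.png

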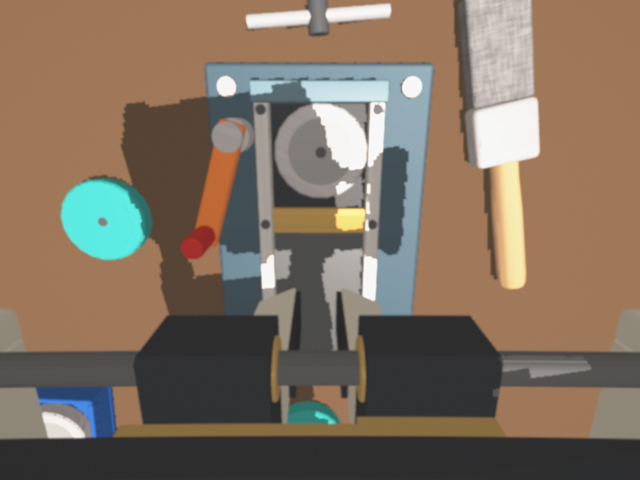

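Call:
apply_moves(
  plan=[
    [-0.005,0,-0.035,0,0,0,0],
    [-0.0105,0,-0.073,0,0,0,0],
    [-0.0105,0.03,-0.073,0,0,0,0],
    [-0.0105,0.06,-0.073,0,0,0,0],
    [-0.0105,0.077,-0.073,0,0,0,0],
  ],
)

```text
time: 12.95
tool_pos: [0.5703, 0.1512, 0.0591]
tool_rot: [-1.57, -0.001, 2.993]
contact_force: [-0.3, -0.6, -0.9]
opening: 0.0457
```

```bash
python3 - <<'E'
from h import *
st=robot.observe(); im=cams.read_camera('wrist'); cv2.imwrite('pics/w6.png',im)
p=[.6120,.0709,-.148]
print(st['tool_pos'],tonest(p,st['tool_pos']),st['contact_force'],st['opening'])
E
```

```text
[0.57027876 0.15124514 0.05910008] [[-0.05311286  0.07331458  0.05910008]] [-0.31150387 -0.63299512 -0.89566066] 0.04573702227534669
```

View pics/w6.png

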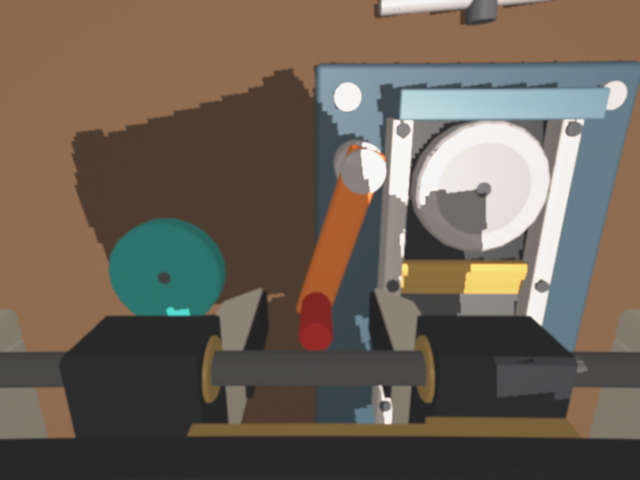

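```bash
python3 - <<'E'
import numpy as np
K=lambda a:np.array([10-65*np.sin(a),55-65*np.cos(a)])
seq=[np.linspace(*r,6) for r in((106.6,82),(82,57),(57,32),(32,8))]
cur=np.array([-53.1,73.3]); ang=-90
for s in seq:
    x=np.radians(ang-90) ; tx=np.array([np.cos(x),np.sin(x)]); tz=np.array([np.cos(x+np.pi/2),np.sin(x+np.pi/2)])
    for a in s[1:]:
        t=K(np.radians(a)); g=max(-a,-90); d=t-cur
        print([round(d@tx/1e3,4),0,round(d@tz/1e3,4),0,round(-(g-ang),1),0,.57])
    print(); cur=t; ang=g
E
```

```text
[np.float64(0.0006), 0, np.float64(0.0051), 0, 0, 0, 0.57]
[np.float64(0.0014), 0, np.float64(0.0106), 0, 0, 0, 0.57]
[np.float64(0.0019), 0, np.float64(0.0162), 0, 0, 0, 0.57]
[np.float64(0.0018), 0, np.float64(0.0218), 0, np.float64(-3.1), 0, 0.57]
[np.float64(0.0013), 0, np.float64(0.0273), 0, np.float64(-8.0), 0, 0.57]

[np.float64(-0.0002), 0, np.float64(0.0057), 0, np.float64(-5.0), 0, 0.57]
[np.float64(-0.001), 0, np.float64(0.0113), 0, np.float64(-10.0), 0, 0.57]
[np.float64(-0.0022), 0, np.float64(0.0168), 0, np.float64(-15.0), 0, 0.57]
[np.float64(-0.0039), 0, np.float64(0.0222), 0, np.float64(-20.0), 0, 0.57]
[np.float64(-0.0061), 0, np.float64(0.0275), 0, np.float64(-25.0), 0, 0.57]

[np.float64(-0.0002), 0, np.float64(0.0057), 0, np.float64(-5.0), 0, 0.57]
[np.float64(-0.001), 0, np.float64(0.0113), 0, np.float64(-10.0), 0, 0.57]
[np.float64(-0.0022), 0, np.float64(0.0168), 0, np.float64(-15.0), 0, 0.57]
[np.float64(-0.0039), 0, np.float64(0.0222), 0, np.float64(-20.0), 0, 0.57]
[np.float64(-0.0061), 0, np.float64(0.0275), 0, np.float64(-25.0), 0, 0.57]

[np.float64(-0.0002), 0, np.float64(0.0054), 0, np.float64(-4.8), 0, 0.57]
[np.float64(-0.0009), 0, np.float64(0.0108), 0, np.float64(-9.6), 0, 0.57]
[np.float64(-0.002), 0, np.float64(0.0162), 0, np.float64(-14.4), 0, 0.57]
[np.float64(-0.0036), 0, np.float64(0.0214), 0, np.float64(-19.2), 0, 0.57]
[np.float64(-0.0056), 0, np.float64(0.0264), 0, np.float64(-24.0), 0, 0.57]
```

Call:
apply_moves(
  plan=[
    [0,0,0,0,0,0,0.3],
    [0,0,0,0,0,0,0.57],
    [0,0,0,0,0,0,0.57],
    [0,0,0,0,0,0,0.57],
    [0,0,0,0,0,0,0.57],
  ],
)

```text
time: 13.62
tool_pos: [0.571, 0.1513, 0.061]
tool_rot: [-1.571, 0.001, 2.993]
contact_force: [0.1, -0.4, 0.7]
opening: 0.0196
```

Call:
apply_moves(
  plan=[
    [0.0006,0,0.0051,0,0,0,0.57],
    [0.0014,0,0.0106,0,0,0,0.57],
    [0.0019,0,0.0162,0,0,0,0.57],
    [0.0018,0,0.0218,0,-3,0,0.57],
    [0.0013,0,0.0273,0,-8,0,0.57],
  ],
)

```text
time: 14.25
tool_pos: [0.5653, 0.124, 0.0606]
tool_rot: [-1.571, -0.0, 3.135]
contact_force: [-0.7, 2.1, -0.5]
opening: 0.0197
```

Call:
apply_moves(
  plan=[
    [-0.0002,0,0.0057,0,-5,0,0.57],
    [-0.001,0,0.0113,0,-10,0,0.57],
    [-0.0022,0,0.0168,0,-15,0,0.57],
    [-0.0039,0,0.0222,0,-20,0,0.57],
    [-0.0061,0,0.0275,0,-25,0,0.57],
  ],
)

```text
time: 14.88
tool_pos: [0.5714, 0.0963, 0.0606]
tool_rot: [-1.571, -0.0, -2.711]
contact_force: [0.2, 2.5, 0.2]
opening: 0.02
```

```bash
python3 - <<'E'
from h import *
st=robot.observe(); im=cams.read_camera('wrist'); cv2.imwrite('pics/w7.png',im)
print(tonest([.6120,.0709,-.148],st['tool_pos']),st['contact_force'],st['opening'])
E
```

```text
[[-0.04393853  0.01912634  0.06062581]] [0.16029384 2.4827704  0.16979896] 0.01997303147369409
```

View pics/w7.png

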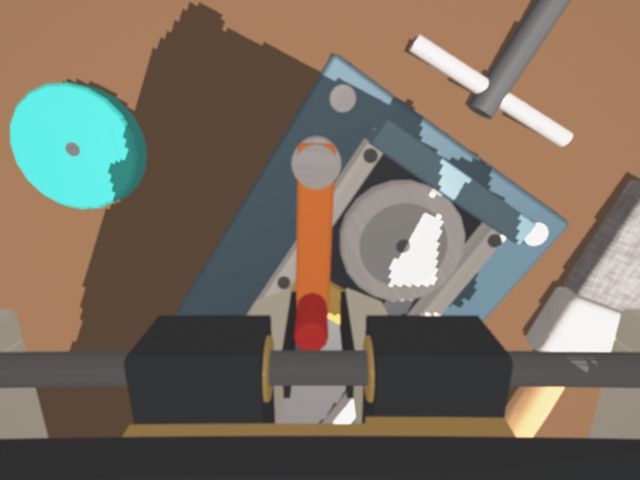

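The knob is caged at (311,325) and the arm is following. The disc is still at the stop. I'll continue the swing.

Call:
apply_moves(
  plan=[
    [-0.0002,0,0.0057,0,-5,0,0.57],
    [-0.001,0,0.0113,0,-10,0,0.57],
    [-0.0022,0,0.0168,0,-15,0,0.57],
    [-0.0039,0,0.0222,0,-20,0,0.57],
    [-0.0061,0,0.0275,0,-25,0,0.57],
  ],
)

```text
time: 15.55
tool_pos: [0.5884, 0.0741, 0.0607]
tool_rot: [-1.571, 0.0, -2.277]
contact_force: [-0.9, 2.3, -1.1]
opening: 0.0195
```

Call:
apply_moves(
  plan=[
    [-0.0002,0,0.0054,0,-5,0,0.57],
    [-0.0009,0,0.0108,0,-10,0,0.57],
    [-0.002,0,0.0162,0,-15,0,0.57],
    [-0.0036,0,0.0214,0,-20,0,0.57],
    [-0.0056,0,0.0264,0,-24,0,0.57],
  ],
)

```text
time: 16.18
tool_pos: [0.6119, 0.0612, 0.0606]
tool_rot: [-1.571, -0.0, -1.858]
contact_force: [-0.6, 1.8, -0.3]
opening: 0.0199
```

Call:
apply_moves(
  plan=[
    [0,0,0.0015,0,-2,0,0.57],
    [0,0,0.003,0,-4,0,0.57],
    [-0.0003,0,0.0045,0,-6,0,0.57],
    [-0.0003,0,0.006,0,-7,0,0.57],
    [-0.0005,0,0.0075,0,-7,0,0.57],
  ],
)

```text
time: 16.8
tool_pos: [0.6193, 0.0596, 0.0607]
tool_rot: [-1.571, -0.001, -1.737]
contact_force: [-1.4, -0.5, -0.3]
opening: 0.02
```

Call:
apply_moves(
  plan=[
    [0,0,0.0008,0,0,0,0.57],
    [0,0,0.0016,0,0,0,0.57],
    [0,0,0.0024,0,0,0,0.57],
    [0,0,0.0032,0,0,0,0.57],
    [0,0,0.004,0,0,0,0.57],
  ],
)

```text
time: 17.42
tool_pos: [0.6226, 0.0593, 0.0607]
tool_rot: [-1.573, -0.0, -1.736]
contact_force: [-5.8, -0.5, 1.9]
opening: 0.02
```

Call:
apply_moves(
  plan=[
    [0,0,0.0004,0,0,0,0.57],
    [0,0,0.0008,0,0,0,0.57],
    [0,0,0.0008,0,0,0,0.57],
    [0,0,0.0008,0,0,0,0.57],
    [0,0,0.0008,0,0,0,0.57],
  ],
)

```text
time: 18.05
tool_pos: [0.6227, 0.0593, 0.0606]
tool_rot: [-1.574, -0.0, -1.736]
contact_force: [-7.8, -1.4, 3.0]
opening: 0.0199
```

Call:
apply_moves(
  plan=[
    [0,0,-0.003,0,0,0,0.4],
    [0,0,-0.004,0,0,0,0],
    [0,0,-0.004,0,0,0,0],
    [0,-0.03,-0.004,0,0,0,0],
    [0,-0.06,-0.004,0,0,0,0],
  ],
)

```text
time: 18.68
tool_pos: [0.6204, 0.0597, 0.1212]
tool_rot: [-1.571, 0.0, -1.737]
contact_force: [1.3, -0.3, -0.3]
opening: 0.0457
```

Call:
apply_moves(
  plan=[
    [0,-0.03,0,0,0,0,0],
    [0.02,-0.06,0,0,0,0,0],
    [0.04,-0.08,0,0,0,0,0],
    [0.04,-0.08,0,0,0,0,0],
    [0.04,-0.08,0,0,0,0,0],
  ],
)

```text
time: 19.3
tool_pos: [0.6133, 0.0208, 0.1997]
tool_rot: [-1.572, 0.0, -1.737]
contact_force: [0.2, 0.3, -0.2]
opening: 0.0462
```

```bash
python3 - <<'E'
from h import *
st=robot.observe(); im=cams.read_camera('wrist'); cv2.imwrite('pics/w8.png',im); w=cam('wrist',st); p=[.6120,.0709,-.148]
print(tonest(p,st['tool_pos']),st['contact_force'],st['opening'])
k=lambda a:[.01-.065*np.sin(a),.055-.065*np.cos(a),.072]
print(proj(w,nest(p,[k(0),k(.1),[.01,.055,.042],[0,0,.032]])).round(1).tolist())
E
```

```text
[[ 0.00869795 -0.04931342  0.19974883]] [ 0.22295108  0.26780764 -0.16069375] 0.04617089579235707
[[318.3, 183.0], [309.2, 182.7], [316.9, 87.4], [305.7, 162.6]]
```

View pics/w8.png

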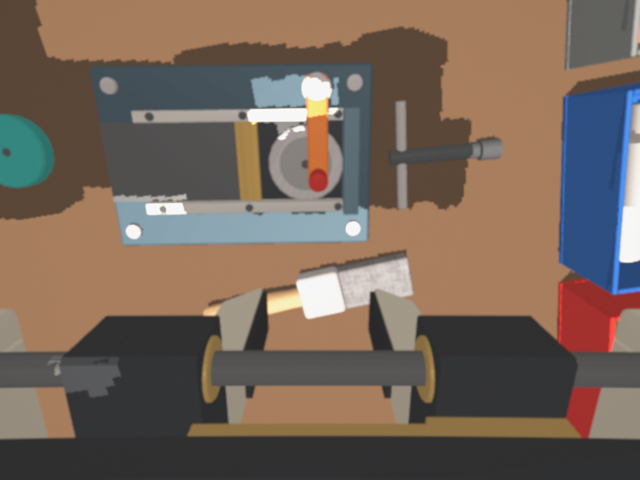

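```bash
python3 -c "
from cell import robot; print(robot.hand_in())"
```

```text
the job is handed in; nothing more can be done
None
```

The disc is in the pocket against the end stop, the keeper arm is shut over it, and the job is handed in at about 19 s of the 69 s allowed. The hand-in reported no verdict.

- **Loading:** I pushed the disc along the guides with the closed fingers at about 16 mm/s over the lip. The highest force read was about 12 N (10 N along the push), taken at the end of each move. A close look showed it lying flat in the pocket.
- **Pressing home:** I held the disc against the stop at about 12 N along the push for over half a second. The force sensor also read about 9 N vertically, giving about 15 N in total. I took the vertical part to be friction at the fingertip and did not look into it further.
- **Keeper arm:** I swung it shut with the knob loosely held between the fingers, until it met its stop with about 8 N.
- **Last picture:** The knob was at pixel (318, 180), where the shut position should put it at (318, 183). The disc's centre was at (305, 163), within a pixel of its expected place. The gripper was clear, and the brush and chuck key looked undisturbed. I did not check the other bystanders again.
- **Disagreement:** The first estimate of the nest's position was about 1 mm off along its length, and I corrected it from the close view.

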